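# Run the wing nut down on the pickle crock

### The job

The wing nut that clamps the wooden lid of the pickle crock has been left loose: with the fingertips, push its wings round clockwise (seen from above), stroke after stroke, until the nut is fully home on the lid and will turn no further, then take the hand away. Nothing is to be lifted: leave the crock standing where it is and do not disturb the other things on the cart.

Things in the scene. Friction and masses are not known exactly. Their poses are not given: they have to be found in the camera images.
- crock: White porcelain pickle crock, 166 mm across, 3 to 4.5 kg, loose on the cart. Origin at the centre of its underside. The flat top of its round wooden lid (168 mm across) is 113 mm above the origin. A 9 mm upright threaded rod stands 50 mm high in the lid's centre and carries the wing nut. The open side of the lid is towards the crock's -x.
- batten (a point): Centre of the dark wooden batten fixed on the lid as its handle: 16 mm thick, 105 mm long along the crock's y, 26 mm high, 62 mm from the nut's axis on the crock's +x side. Its inner face is only 9 mm beyond the wing tips, so there the fingers have no room behind the nut; push the wings on the open side.
- wing_mid (a point): On the axis of the steel wing nut, half-way up its wings; x along the wings, z up. Each wing is a flat upright plate 8 mm thick, from 13 to 45 mm from the axis (90 mm over the tips), 11 mm below to 11 mm above this point. The round hub between them has a radius of 15 mm at its foot, 21 mm below this point. Fully home, this point is 22 mm above the lid's top.
- wingnut (a joint): Angle (rad) the nut has still to turn clockwise (from above): 0 = fully home at a hard stop; grows when unscrewed, to 12.5. Starts at 6.5 to 10. It sinks 4 mm per turn. At 0 and at each half turn from it the wings lie along the crock's x. Light friction, 0.035 N m (1 to 2 N on a wing); it stays where it is left.
- dispenser: Frosted plastic push dispenser bottle, 68 mm across, 150 mm tall. A bystander: leave it alone. Origin under its middle.
- bowl_big: Large orange plastic bowl, 170 mm across, 65 mm high. A bystander: leave it alone. Origin under its middle.
- bowl_small: Smaller orange bowl, 124 mm across, 55 mm high, nested in the large one. A bystander: leave it alone. Origin under its middle.
- spoon: Porcelain soup spoon, about 130 mm long, 15 mm high, lying in front of the crock. A bystander: leave it alone. Origin under its middle.
- skimmer: Flat steel fine-mesh skimmer, about 300 mm long, 8 mm high. A bystander: leave it alone. Origin under its middle.
- dish: Small white dish, 84 mm across, 22 mm high, to the left of the crock. A bystander: leave it alone. Origin under its middle.
- jar: Amber glass jar with a steel cap, 60 mm across, 75 mm high, to the right of the crock. A bystander: leave it alone. Origin under its middle.
Things that resemble listed ones, but are neither listed nor needed, are in the scene too. What is shaped like the crock but turquoise or yellow is not meant.

How it is judged:
By the outcome, as a careful person would: the job done as asked, in the order asked, and still so for the second after the job is handed in, with the robot touching nothing.
It also fails if it takes over 67 s, if anything falls off the work surface, if the arm or the gripper's body presses on something with over 40 N, if the wrist force passes 120 N, or if a joint passes its speed limit or range.

### The arm

A 6-joint arm with a two-finger parallel gripper is mounted at the origin on the work surface. World frame = base frame: x ahead of the robot, y to its left, z up, the work surface at z = 0. Lengths are in m, angles in degrees, forces in N, time in s.
With the tool pointing down it reaches from about 0.35 to 0.875 m from the base axis. Payload 4.2 kg.
Tool frame: the origin (TCP) lies midway between the tips of the shut fingers; the grasp point (between the pads) lies 19 mm behind it; z points along the fingers, y is the line along which they close (so a half turn about z gives the same grasp; the last joint's range is limited). The gripper opens to 87 mm and grips with 3 to 60 N. Pads are 19 mm wide; open, the fingers measure 117 mm over their backs; the gripper's body (75 mm by 190 mm) begins 51 mm behind the grasp point.
Start: joints at [-55.944, 22.042, 0.453, 0, -68.411, -14.817], TCP at [0.206, -0.59, 0.223] pointing down, gripper open.
Joint ranges: [-179.83, 179.83], [-69.29, 118.12], [-61.27, 80.66], [-181.25, 117.63], [-171.15, -9.14], [-177.46, 177.46]. Speed limits (degrees/s): [159.86, 159.86, 180, 180, 180, 180].

### API

Orientations are given as a 3x3 rotation matrix whose columns are the frame's x, y, z axes.
In Python, from station import r, cams gives the robot as it stands.
- The arm moves only by the tool play_rows, never from a script. Its argument "commands" is text: rows parted by semicolons, each of 6 numbers parted by spaces: the shift along the world's x, y, z normalised to -1 to 1, where 1 is 30 mm, then the turn, a rotation vector about the world's x, y, z normalised to -1 to 1, where 1 is 0.15 rad. A call has 1 to 20 rows; each row shifts and turns the commanded pose from where the row before left it; what a row does not reach is not made up. A row lasts 1/10 s, in which the tool goes at most 50 mm and 8.59 degrees, less where a joint would pass 70% of its speed; a pose out of reach is approached as far as the arm can. A call with a number of a shift or a turn outside -1 to 1 is refused whole. A call with a gripper value outside its range is refused whole. "grip" is the finger opening in mm, from 0 to 87, set as the call begins (left out, the last holds). The fingers move at their own pace and stop on an object; the grip force is fixed at half the most. Time passes only in rows, so rows that do not move let the fingers close. It gives the time, the measured TCP pose, the force, the opening and the grip force at its end, in the units of the state.
- r.sense(): the state, without advancing time (a new reading comes with each control period).
- cams.capture(name): name is "scene" or "top" or "wrist"; returns (picture, depth): 480x640x3 uint8, blue, green, red; 480x640 float32, m along the optical axis (not along the pixel's ray), 0 where there is no reading.
- cams.camera_info(name): a dict with "mtx" (3x3 intrinsics, pixels), "k1" (the pictures are not rectified: a ray, as slopes to the right and down, at radius r is drawn at 1 + k1 r^2 times it, then the intrinsics apply), "R" (3x3) and "t" (3): a world point X has camera coordinates R X + t. Camera axes: x right, y down, z forward; pixel columns grow to the right and rows downward; lengths in m; the calibration is good to about 2 mm. A picture is of the moment at which its call begins: read the wrist's pose just before it. camera_info takes no time and is no camera call; for the wrist camera it gives the pose at the moment of the call.
- r.finish_job(): hands the job in; it is judged then, once.
The state is a dict: "time_s": time; "joints": joint angles; "joint_velocities": joint speeds; "effort": joint torques, N m; "tcp_pos": TCP position; "ee_rot": TCP orientation; "wrist_force": force on the tool from outside, world axes, zero at the start; "moment": the same for the moment, N m; "gripper_width": opening from 0.0 (shut) to 1.0 (fully open); "gripper_force": force on a finger pad.
Only numpy, scipy, OpenCV 4.12 (cv2) and the standard library are available. Lean on these libraries where they do the work, as an engineer would, in place of code of your own. Each camera call takes 0.05 s, during which the arm holds its last target. There are 200 camera calls.

## Working session

There is one attempt and no reset: what is moved stays moved. The work goes in short steps, Python scripts to look and compute and a tool call to move; the robot and the scene stay as the last step left them, time stands still between calls to the robot, and variables do not carry over. Pictures are saved under pics/ and viewed, at most 10 in all, crops included, and the job is handed in when it is done.

Besides the shell and the picture viewer there is one more tool, called after ">>>" as a command line: name --argument value ..., lists and objects as JSON in quotes. play_rows: Moves the arm, as the interface text tells. Scaled input: -1 to 1 covers 30 mm each way for a shift and 0.15 rad each way for a turn. Its arguments: {"type":"object","properties":{"commands":{"type":"string"},"grip":{"type":"number"}},"required":["commands"]}

```bash
mkdir -p pics; ls
python3 - <<'E'
from station import r,cams
import cv2,numpy as np
for n in("scene","top"):
    p,d=cams.capture(n); cv2.imwrite(f"pics/{n}0.png",p); np.savez(f"{n}0.npz",p=p,d=d)
    i=cams.camera_info(n); print(n,i)
s=r.sense();print(s["time_s"],s["tcp_pos"],s["ee_rot"])
E
```

```text
pics
scene {'mtx': array([[453.60841659,   0.        , 319.94553164],
       [  0.        , 453.60841659, 237.01944819],
       [  0.        ,   0.        ,   1.        ]]), 'k1': -0.046107271016646315, 'R': array([[ 0.84990627,  0.52692806,  0.00248033],
       [ 0.42745646, -0.68669625, -0.58798745],
       [-0.30812386,  0.50079445, -0.80886625]]), 't': array([-0.37886427, -0.1132195 ,  1.24113869])}
top {'mtx': array([[597.96094576,   0.        , 313.49938911],
       [  0.        , 597.96094576, 233.3358001 ],
       [  0.        ,   0.        ,   1.        ]]), 'k1': -0.16990649779623473, 'R': array([[ 0.00412533, -0.99983278,  0.01781544],
       [-0.99795577, -0.00525248, -0.06369213],
       [ 0.06377506, -0.01751627, -0.99781056]]), 't': array([-0.01212341,  0.4370922 ,  1.56971353])}
0.1 [ 0.20579572 -0.5895832   0.22158548] [[-9.44190304e-01 -3.29399595e-01 -7.59091572e-04]
 [-3.29400446e-01  9.44188600e-01  1.79839851e-03]
 [ 1.24333868e-04  1.94807554e-03 -9.99998095e-01]]
```

View pics/scene0.png

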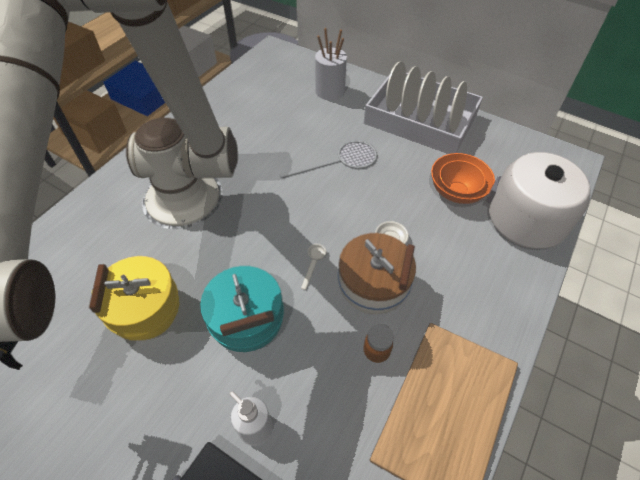

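View pics/top0.png

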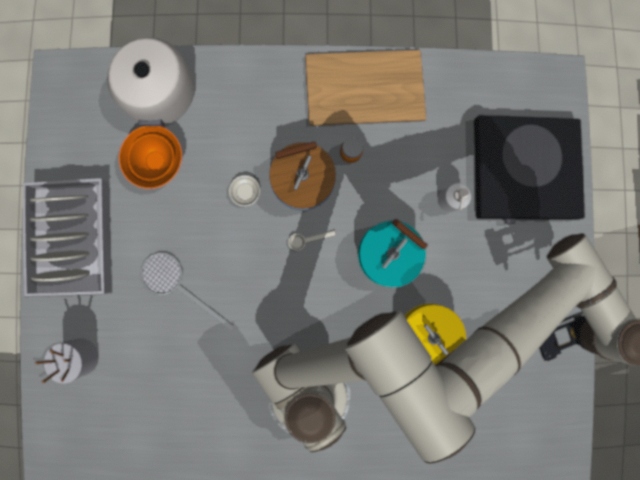

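The scene view shows three crock-shaped things: white with a brown lid (377,268), turquoise (242,305) and yellow (137,295). In the top view they are at (302,175), (392,253) and (435,335). The white one is meant, because it is porcelain with a wooden lid, with the dish on its left, the jar on its right and the spoon in front. Next I measure it and take an enlarged crop.

```bash
cat > h.py <<'E'
import numpy as np,cv2
def cloud(info,d,mask=None):
    """world point per pixel from depth"""
    K,k1,R,t=info["mtx"],info["k1"],np.array(info["R"]),np.array(info["t"])
    h,w=d.shape; v,u=np.mgrid[:h,:w].astype(np.float64)
    pts=np.stack([u.ravel(),v.ravel()],1)[:,None]
    s=cv2.undistortPoints(pts,K,np.array([k1,0,0,0.]))[:,0].reshape(h,w,2)
    c=np.dstack([s[...,0]*d,s[...,1]*d,d])
    return (c-t)@R
E
python3 - <<'E'
from station import cams
import cv2,numpy as np
from h import cloud
o=[]
for n,(u,v) in {"top":(302,175),"scene":(377,268)}.items():
    z=np.load(f"{n}0.npz");p,d=z["p"],z["d"];X=cloud(cams.camera_info(n),d)
    S=np.s_[v-48:v+48,u-50:u+50]
    Y=X[S].reshape(-1,3);ok=d[S].ravel()>0;col=p[S].reshape(-1,3)
    hs=cv2.cvtColor(p[S],cv2.COLOR_BGR2HSV).reshape(-1,3)
    lid=ok&(abs(Y[:,2]-.113)<.008)&(hs[:,1]>90)&(hs[:,0]<20)
    print(n,"lid",lid.sum(),np.median(Y[lid],0)); 
    a=Y[lid][:,:2].astype(np.float32); c,rad=cv2.minEnclosingCircle(a);print("circ",c,rad)
    hi=ok&(Y[:,2]>.122)&(np.hypot(*(Y[:,:2]-c).T)<.095)
    nut=hi&(hs[:,1]<70); bat=hi&(hs[:,1]>=90)
    for nm,m in(("nut",nut),("bat",bat)):
        q=Y[m]
        if len(q)<5: print(nm,len(q));continue
        rr=cv2.minAreaRect((q[:,:2]*1000).astype(np.float32)); e=np.linalg.svd(q[:,:2]-q[:,:2].mean(0),full_matrices=False)[2][0]
        print(nm,len(q),q.mean(0),rr,"dir",np.degrees(np.arctan2(e[1],e[0])),"z",np.percentile(q[:,2],[5,50,95]))
    o.append(cv2.resize(p[S],(400,384),interpolation=cv2.INTER_CUBIC))
    # surroundings heights
cv2.imwrite("pics/crop0.png",np.hstack(o))
E
```

```text
top lid 2763 [0.57038023 0.01818089 0.11210135]
circ (0.5779581665992737, 0.020814476534724236) 0.08369313925504684
nut 192 [0.58173268 0.0216277  0.14403552] ((607.9324951171875, 20.464637756347656), (108.58056640625, 102.04473114013672), 29.501392364501953) dir 165.75648186969102 z [0.1247761  0.14586991 0.16037852]
bat 300 [0.63617466 0.03763192 0.13564402] ((606.4024047851562, 54.232032775878906), (77.7494125366211, 148.85708618164062), 59.943851470947266) dir 109.07271568842827 z [0.12514977 0.1365482  0.14226267]
scene lid 3120 [5.78625183e-01 3.07943601e-04 1.11715251e-01]
circ (0.5793900489807129, 0.01751171424984932) 0.0843474343419075
nut 344 [0.58178838 0.01421481 0.14239338] ((601.9613037109375, 29.640541076660156), (107.1631088256836, 70.48100280761719), 29.941076278686523) dir -18.5248830583411 z [0.12536132 0.14369853 0.15727722]
bat 311 [0.63834367 0.02772883 0.13729914] ((608.3597412109375, 14.87493896484375), (104.74884033203125, 98.3033447265625), 29.99848747253418) dir -70.77656797703754 z [0.13275459 0.137747   0.14035953]
```

View pics/crop0.png

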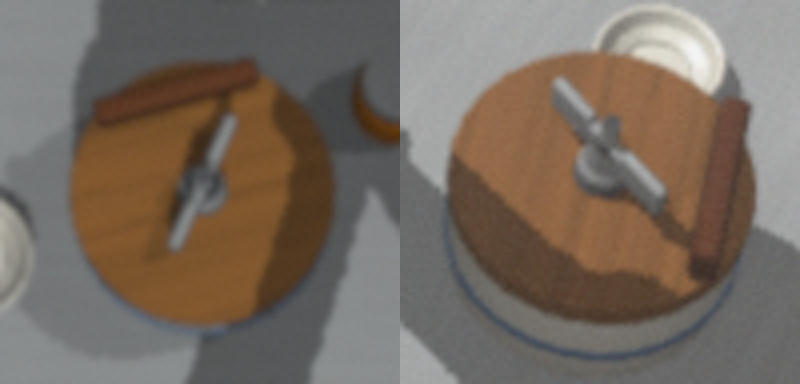

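The crop confirms the white crock with the brown lid: batten at the upper right, wings from (173,248) to (230,118) in the top crop. The crock yaw is about 18° and the wings lie at about -22° in the world, so about 500° (8.7 rad) is left to turn.

Plan: half-open the fingers over the nut axis. They straddle the hub inside the wing tips (swept radius about 40 mm, batten face at 54 mm) and push both wings round together.

>>> play_rows --commands "0.62 1 0.2 0 0 0;0.62 1 0.2 0 0 0;0.62 1 0.2 0 0 0;0.62 1 0.2 0 0 0;0.62 1 0.2 0 0 0;0.62 1 0.2 0 0 0;0.62 1 0.2 0 0 0;0.62 1 0 0 0 0;0.62 1 0 0 0 0;0.62 1 0 0 0 0;0.62 1 0 0 0 0;0.62 1 0 0 0 0;0.62 1 0 0 0 0;0.62 1 0 0 0 0;0.62 1 0 0 0 0;0.62 1 0 0 0 0;0.62 1 0 0 0 0;0.62 1 0 0 0 0;0.62 1 0 0 0 0;0 0 0 0 0 0" --grip 48

```text
time_s: 2.1
tcp_pos: [0.5608, -0.0171, 0.2633]
ee_rot: [[-0.943, -0.333, -0.001], [-0.333, 0.943, 0.0], [0.001, 0.001, -1.0]]
wrist_force: [-0.1, -0.9, -0.7]
gripper_width: 0.55
gripper_force: 0.0
```

Run:
```python
from station import r,cams
import cv2,numpy as np
from h import cloud
s=r.sense();print(s["time_s"],s["tcp_pos"],s["joints"],s["gripper_width"],s["ee_rot"][:2,:2])
i=cams.camera_info("wrist");p,d=cams.capture("wrist");cv2.imwrite("pics/w1.png",p)
X=cloud(i,d).reshape(-1,3);ok=d.ravel()>0
hs=cv2.cvtColor(p,cv2.COLOR_BGR2HSV).reshape(-1,3)
v,u=np.mgrid[:480,:640]
near=ok&(np.hypot(X[:,0]-.579,X[:,1]-.019)<.1)
print("near",near.sum())
lid=near&(abs(X[:,2]-.113)<.006)&(hs[:,1]>80)
if lid.sum(): print("lid",lid.sum(),cv2.minEnclosingCircle(X[lid][:,:2].astype(np.float32)),np.median(X[lid],0))
for nm,m in(("nut",near&(X[:,2]>.135)&(hs[:,1]<70)&(np.hypot(X[:,0]-.579,X[:,1]-.019)<.052)&(X[:,2]<.157)),("rod",near&(X[:,2]>.157)&(X[:,2]<.17)),("bat",near&(X[:,2]>.128)&(hs[:,1]>80))):
    q=X[m]
    if len(q)<5: print(nm,len(q));continue
    e=np.linalg.svd(q[:,:2]-q[:,:2].mean(0),full_matrices=False)[2][0]
    print(nm,len(q),q.mean(0),cv2.minAreaRect((q[:,:2]*1000).astype(np.float32)),np.degrees(np.arctan2(e[1],e[0])),np.percentile(q[:,2],[5,50,95]))
```

```text
2.1 [ 0.56084629 -0.01713638  0.26333561] [ 1.47820671e+01  1.43133532e+01 -4.79761314e+00 -2.66396631e-02
 -7.09402855e+01 -8.53263703e+01] 0.5496880070673285 [[-0.94294953 -0.33293428]
 [-0.33293461  0.9429499 ]]
near 144296
lid 24791 ((0.5780097246170044, 0.020446373149752617), 0.08347724378108978) [0.55585146 0.00322926 0.11271374]
nut 1925 [0.5734845  0.02036293 0.14630157] ((576.9483032226562, 18.369144439697266), (16.35158920288086, 88.74337005615234), 63.84156036376953) -24.31259957148362 [0.13664009 0.14729804 0.15193297]
rod 214 [0.57793887 0.02028041 0.16200495] ((578.4808349609375, 20.73809051513672), (10.031106948852539, 10.063538551330566), 9.682293891906738) 40.94174148023036 [0.15817776 0.16235901 0.16360182]
bat 13097 [ 0.53767026 -0.01055358  0.34821544] ((585.484375, 0.8182601928710938), (136.06149291992188, 137.63409423828125), 16.32630729675293) -80.13285136348891 [0.29829229 0.35978352 0.36347187]
```

View pics/w1.png

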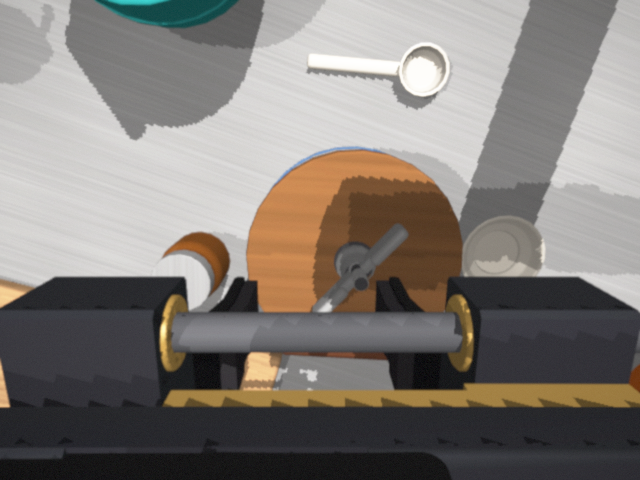

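The wrist view shows the rod top at (362,283) and the wings from about (403,230) to (318,308). The nut axis measures (0.578, 0.0203), with the rod top at z 0.162 and the wings at -25°, so about 500° is left. CW turning lowers j6, so I wind j6 up first, while centring.

>>> play_rows --commands "0.06 0.12 0 0 0 0.9;0.06 0.12 0 0 0 0.9;0.06 0.12 0 0 0 0.9;0.06 0.12 0 0 0 0.9;0.06 0.12 0 0 0 0.9;0.06 0.13 0 0 0 0.9;0.06 0.13 0 0 0 0.9;0.05 0.13 0 0 0 0.9;0.05 0.13 0 0 0 0.9;0.05 0.12 0 0 0 0.9;0 0 0 0 0 0.9;0 0 0 0 0 0.9;0 0 0 0 0 0.9;0 0 0 0 0 0.9;0 0 -0.5 0 0 0;0 0 -0.5 0 0 0;0 0 0 0 0 0;0 0 0 0 0 0" --grip 48

```text
time_s: 3.95
tcp_pos: [0.5762, 0.0163, 0.2348]
ee_rot: [[0.609, -0.793, -0.0], [-0.793, -0.609, -0.001], [0.0, 0.001, -1.0]]
wrist_force: [0.6, -0.3, 0.7]
gripper_width: 0.55
gripper_force: 0.0
```

```bash
cat > s.py <<'E'
from station import r
import numpy as np
s=r.sense();R=np.array(s["ee_rot"]);print(s["time_s"],np.round(s["tcp_pos"],4),"j",np.round(s["joints"],1),"phi",np.degrees(np.arctan2(R[1,1],R[0,1])),"tilt",R[:2,2],"F",np.round(s["wrist_force"],1),"M",np.round(s["moment"],3),"w",s["gripper_width"]*87)
E
python3 s.py
```

```text
3.95 [0.5762 0.0163 0.2348] j [ 17.7  16.8  -5.5   0.  -67.7  19.8] phi -142.50915743022676 tilt [-0.00043705 -0.00060955] F [ 0.6 -0.3  0.7] M [-0.002  0.101  0.049] w 47.83977891577363
```

>>> play_rows --commands "0.06 0.13 0 0 0 0;0 0 -0.6 0 0 0;0 0 -0.6 0 0 0;0 0 -0.6 0 0 0;0 0 -0.6 0 0 0;0 0 -0.6 0 0 0;0 0 -0.6 0 0 0;0 0 0 0 0 0;0 0 0 0 0 0;0 0 0 0 0 -0.6;0 0 0 0 0 -0.6;0 0 0 0 0 -0.6;0 0 0 0 0 -0.6;0 0 0 0 0 -0.6;0 0 0 0 0 -0.6;0 0 0 0 0 0"

```text
time_s: 5.55
tcp_pos: [0.5793, 0.0211, 0.1284]
ee_rot: [[0.115, -0.993, 0.003], [-0.993, -0.115, 0.001], [-0.0, -0.003, -1.0]]
wrist_force: [-0.3, 0.0, 0.0]
gripper_width: 0.553
gripper_force: 0.1
```

```bash
python3 s.py
```

```text
5.55 [0.5793 0.0211 0.1284] j [ 18.1  22.4 -13.7   0.  -53.8 -11.5] phi -173.38941324210262 tilt [0.00318008 0.00050111] F [-0.3  0.   0. ] M [0.035 0.029 0.038] w 48.117633316211084
```

>>> play_rows --commands "0 0 0 0 0 -0.8;0 0 0 0 0 -0.8;0 0 0 0 0 -0.8;0 0 0 0 0 -0.8;0 0 0 0 0 -0.8;0 0 0 0 0 -0.8"

```text
time_s: 6.15
tcp_pos: [0.5788, 0.0208, 0.1277]
ee_rot: [[-0.571, -0.821, 0.002], [-0.821, 0.571, -0.0], [-0.001, -0.001, -1.0]]
wrist_force: [-0.1, -1.8, -0.8]
gripper_width: 0.548
gripper_force: 0.8
```

```bash
python3 s.py
```

```text
6.15 [0.5788 0.0208 0.1277] j [ 18.1  22.4 -13.7   0.  -53.8 -52.9] phi 145.19269813064292 tilt [ 0.00160312 -0.00011364] F [-0.1 -1.8 -0.8] M [-0.379  0.092  0.018] w 47.635049779602696
```

>>> play_rows --commands "0 0 0 0 0 -0.85;0 0 0 0 0 -0.85;0 0 0 0 0 -0.85;0 0 0 0 0 -0.85;0 0 0 0 0 -0.85;0 0 0 0 0 -0.85;0 0 0 0 0 -0.85;0 0 0 0 0 -0.85;0 0 0 0 0 -0.85;0 0 0 0 0 -0.85;0 0 0 0 0 -0.85;0 0 0 0 0 -0.85;0 0 0 0 0 -0.85;0 0 0 0 0 -0.85;0 0 0 0 0 -0.85;0 0 0 0 0 0;0 0 0 0 0 0"

```text
time_s: 7.85
tcp_pos: [0.5787, 0.0212, 0.1273]
ee_rot: [[-0.587, 0.809, 0.001], [0.809, 0.587, 0.0], [-0.0, 0.001, -1.0]]
wrist_force: [-0.1, 0.4, -0.5]
gripper_width: 0.552
gripper_force: 0.1
```

```bash
python3 s.py
```

```text
7.85 [0.5787 0.0212 0.1273] j [  18.1   22.4  -13.7    0.   -53.7 -162.1] phi 35.97308590707105 tilt [0.00140945 0.00043943] F [-0.1  0.4 -0.5] M [-0.174 -0.035  0.005] w 48.02297329765152
```

>>> play_rows --commands "0 0 0 0 0 0.7;0 0 0.6 0 0 0;0 0 0.7 0 0 0;0 0 0.7 0 0 0;0 0 0 0 0 0.5;0 0 0 0 0 0.95;0 0 0 0 0 0.95;0 0 0 0 0 0.95;0 0 0 0 0 0.95;0 0 0 0 0 0.95;0 0 0 0 0 0.95;0 0 0 0 0 0.95;0 0 0 0 0 0.95;0 0 0 0 0 0.95;0 0 0 0 0 0.95;0 0 0 0 0 0.95;0 0 0 0 0 0.95;0 0 0 0 0 0.95;0 0 0 0 0 0.95;0 0 0 0 0 0.95"

```text
time_s: 9.85
tcp_pos: [0.5783, 0.0212, 0.1869]
ee_rot: [[-0.19, -0.982, 0.0], [-0.982, 0.19, 0.0], [-0.0, -0.0, -1.0]]
wrist_force: [-0.2, -0.8, 0.2]
gripper_width: 0.547
gripper_force: 0.0
```

```bash
cat > w.py <<'E'
from station import cams
import cv2,numpy as np,sys
from h import cloud
for n in sys.argv[1:]:
    i=cams.camera_info(n);p,d=cams.capture(n)
    X=cloud(i,d).reshape(-1,3);hs=cv2.cvtColor(p,cv2.COLOR_BGR2HSV).reshape(-1,3)
    rr=np.hypot(X[:,0]-.578,X[:,1]-.0203)
    for nm,m in(("nut",(d.ravel()>0)&(rr<.05)&(X[:,2]>.13)&(X[:,2]<.158)&(hs[:,1]<90)),("rod",(rr<.015)&(X[:,2]>.157)&(X[:,2]<.167)),("lid",(rr<.1)&(abs(X[:,2]-.113)<.006)&(hs[:,1]>80))):
        q=X[m]
        if len(q)<5: print(n,nm,len(q));continue
        e=np.linalg.svd(q[:,:2]-q[:,:2].mean(0),full_matrices=False)[2][0]
        print(n,nm,len(q),q.mean(0),"dir",np.degrees(np.arctan2(e[1],e[0])),"z",np.percentile(q[:,2],[50,90]),"circ",cv2.minEnclosingCircle(q[:,:2].astype(np.float32)))
    cv2.imwrite(f"pics/last_{n}.png",p)
E
python3 s.py; python3 w.py wrist
```

```text
9.85 [0.5783 0.0212 0.1869] j [ 18.1  19.1  -9.3  -0.  -61.5 -29.1] phi 169.0668840914461 tilt [0.00048083 0.00034197] F [-0.2 -0.8  0.2] M [-0.003  0.083 -0.001] w 47.58691586103929
wrist nut 3831 [0.57446859 0.01751387 0.14351129] dir 2.1409337576868186 z [0.14470959 0.14979864] circ ((0.578612208366394, 0.019417809322476387), 0.04440339654684067)
wrist rod 423 [0.57870687 0.01969676 0.16215081] dir 74.1609989333928 z [0.16246235 0.16336028] circ ((0.5790207386016846, 0.02092338539659977), 0.005152820143848658)
wrist lid 42927 [ 5.70095614e-01 -1.39540774e-04  1.12803918e-01] dir -38.656449067672206 z [0.11279639 0.11365838] circ ((0.5787834525108337, 0.020336568355560303), 0.08376729488372803)
```

>>> play_rows --commands "0 0 0 0 0 0.95;0 0 0 0 0 0.95;0 0 0 0 0 0.95;0 0 0 0 0 0.95;0 0 0 0 0 0.95;0 0 0 0 0 0.95;0 0 0 0 0 0;0 0 -0.7 0 0 0;0 0 -0.7 0 0 0;0 0 -0.6 0 0 0;0 0 0 0 0 0;0 0 0 0 0 -0.85;0 0 0 0 0 -0.85;0 0 0 0 0 -0.85;0 0 0 0 0 -0.85;0 0 0 0 0 -0.85;0 0 0 0 0 -0.85;0 0 0 0 0 -0.85;0 0 0 0 0 -0.85;0 0 0 0 0 -0.85"

```text
time_s: 11.9
tcp_pos: [0.5785, 0.021, 0.1275]
ee_rot: [[-0.479, -0.878, 0.001], [-0.878, 0.479, 0.0], [-0.0, -0.001, -1.0]]
wrist_force: [1.0, 0.2, -1.1]
gripper_width: 0.557
gripper_force: 0.8
```

```bash
python3 s.py
```

```text
11.9 [0.5785 0.021  0.1275] j [ 18.1  22.4 -13.7   0.  -53.8 -46.8] phi 151.36241694206345 tilt [8.19389226e-04 4.87400283e-05] F [ 1.   0.2 -1.1] M [-0.057  0.091  0.064] w 48.429384119231536
```

>>> play_rows --commands "0 0 0 0 0 -0.83;0 0 0 0 0 -0.83;0 0 0 0 0 -0.83;0 0 0 0 0 -0.83;0 0 0 0 0 -0.83;0 0 0 0 0 -0.83;0 0 0 0 0 -0.83;0 0 0 0 0 -0.83;0 0 0 0 0 -0.83;0 0 0 0 0 -0.83;0 0 0 0 0 -0.83;0 0 0 0 0 -0.83;0 0 0 0 0 -0.83;0 0 0 0 0 -0.83;0 0 0 0 0 -0.83;0 0 0 0 0 0;0 0 0 0 0 0;0 0 0 0 0 0.7"

```text
time_s: 13.7
tcp_pos: [0.5784, 0.0212, 0.1271]
ee_rot: [[-0.777, 0.629, 0.001], [0.629, 0.777, 0.0], [-0.0, 0.001, -1.0]]
wrist_force: [0.4, 0.8, -0.6]
gripper_width: 0.551
gripper_force: 0.0
```

>>> play_rows --commands "0 0 0.6 0 0 0;0 0 0.7 0 0 0;0 0 0.7 0 0 0;0 0 0 0 0 0.5;0 0 0 0 0 0.95;0 0 0 0 0 0.95;0 0 0 0 0 0.95;0 0 0 0 0 0.95;0 0 0 0 0 0.95;0 0 0 0 0 0.95;0 0 0 0 0 0.95;0 0 0 0 0 0.95;0 0 0 0 0 0.95;0 0 0 0 0 0.95;0 0 0 0 0 0.95;0 0 0 0 0 0.95;0 0 0 0 0 0.95;0 0 0 0 0 0.95;0 0 0 0 0 0.95;0 0 0 0 0 0"

```text
time_s: 15.7
tcp_pos: [0.5783, 0.0212, 0.187]
ee_rot: [[-0.042, -0.999, 0.0], [-0.999, 0.042, 0.0], [-0.0, -0.0, -1.0]]
wrist_force: [-0.2, -0.8, 0.3]
gripper_width: 0.55
gripper_force: 0.0
```

```bash
python3 s.py; python3 w.py wrist
```

```text
15.7 [0.5783 0.0212 0.187 ] j [ 18.1  19.1  -9.3  -0.  -61.5 -20.5] phi 177.62043629105625 tilt [0.00037031 0.00020646] F [-0.2 -0.8  0.3] M [ 0.008  0.129 -0.019] w 47.85282260795758
wrist nut 3613 [0.57488054 0.01694863 0.14241645] dir 11.35296632247518 z [0.14319268 0.14800381] circ ((0.5788983106613159, 0.018796084448695183), 0.04456522315740585)
wrist rod 420 [0.57883242 0.01960954 0.16217595] dir 82.68603118642565 z [0.16253779 0.16355514] circ ((0.5791007280349731, 0.02043994516134262), 0.0054893759079277515)
wrist lid 42461 [ 0.57216912 -0.00067434  0.11281344] dir 142.13747474043865 z [0.11280469 0.11366175] circ ((0.5790351629257202, 0.02050201967358589), 0.08358906209468842)
```

View pics/last_wrist.png

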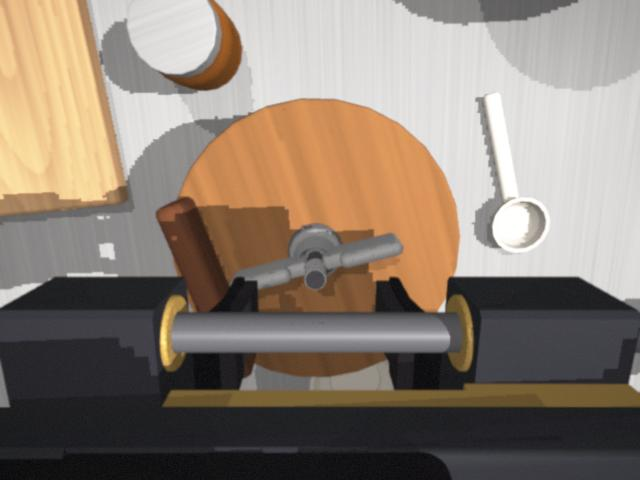

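The wrist view shows the nut seated over the lid, wings from (240,277) to (400,243), with crock, spoon and jar undisturbed. About 174° is left: the wing top at z 0.148 agrees with that. Third stroke next.

>>> play_rows --commands "0 0 0 0 0 0.95;0 0 0 0 0 0.95;0 0 0 0 0 0.95;0 0 0 0 0 0.95;0 0 0 0 0 0.95;0 0 0 0 0 0.95;0 0 0 0 0 0;0 0 -0.7 0 0 0;0 0 -0.7 0 0 0;0 0 -0.6 0 0 0;0 0 0 0 0 0;0 0 0 0 0 -0.85;0 0 0 0 0 -0.85;0 0 0 0 0 -0.85;0 0 0 0 0 -0.85;0 0 0 0 0 -0.85;0 0 0 0 0 -0.85;0 0 0 0 0 -0.85;0 0 0 0 0 -0.85;0 0 0 0 0 -0.85"

```text
time_s: 17.75
tcp_pos: [0.5785, 0.0208, 0.1275]
ee_rot: [[-0.337, -0.942, 0.001], [-0.942, 0.337, -0.0], [-0.0, -0.001, -1.0]]
wrist_force: [0.0, -0.8, -1.9]
gripper_width: 0.551
gripper_force: 0.8
```

>>> play_rows --commands "0 0 0 0 0 -0.8;0 0 0 0 0 -0.8;0 0 0 0 0 -0.8;0 0 0 0 0 -0.8;0 0 0 0 0 -0.8;0 0 0 0 0 -0.8;0 0 0 0 0 -0.8;0 0 0 0 0 -0.8;0 0 0 0 0 -0.8;0 0 0 0 0 -0.5;0 0 0 0 0 0"

```text
time_s: 18.85
tcp_pos: [0.5792, 0.0211, 0.1278]
ee_rot: [[-0.997, -0.079, 0.002], [-0.079, 0.997, 0.0], [-0.002, 0.0, -1.0]]
wrist_force: [0.4, 0.2, 0.2]
gripper_width: 0.556
gripper_force: 0.4
```

```bash
python3 s.py
```

```text
18.85 [0.5792 0.0211 0.1278] j [  18.1   22.4  -13.7    0.   -53.8 -103.6] phi 94.51576323745233 tilt [0.00233936 0.00024478] F [0.4 0.2 0.2] M [-0.093 -0.234  0.058] w 48.382837875072454
```

>>> play_rows --commands "0 0 0 0 0 -0.6;0 0 0 0 0 -0.6;0 0 0 0 0 -0.6;0 0 0 0 0 -0.6;0 0 0 0 0 -0.5;0 0 0 0 0 -0.4;0 0 0 0 0 0;0 0 0 0 0 0"

```text
time_s: 19.65
tcp_pos: [0.5789, 0.0211, 0.1274]
ee_rot: [[-0.916, 0.401, 0.002], [0.401, 0.916, 0.0], [-0.002, 0.001, -1.0]]
wrist_force: [0.8, -0.1, 1.0]
gripper_width: 0.551
gripper_force: 0.5
```

```bash
python3 s.py
```

```text
19.65 [0.5789 0.0211 0.1274] j [  18.1   22.4  -13.7    0.   -53.7 -131.8] phi 66.35657993264238 tilt [0.00179284 0.00014461] F [ 0.8 -0.1  1. ] M [-0.245 -0.369  0.032] w 47.94036438458011
```

>>> play_rows --commands "0 0 0 0 0 -0.2;0 0 0 0 0 -0.2;0 0 0 0 0 -0.2;0 0 0 0 0 0"

```text
time_s: 20.05
tcp_pos: [0.5787, 0.021, 0.1271]
ee_rot: [[-0.876, 0.482, 0.001], [0.482, 0.876, 0.0], [-0.001, 0.001, -1.0]]
wrist_force: [0.9, -0.6, 1.0]
gripper_width: 0.551
gripper_force: 0.6
```

```bash
python3 s.py
```

```text
20.05 [0.5787 0.021  0.1271] j [  18.1   22.5  -13.7    0.   -53.7 -137. ] phi 61.174596063773144 tilt [1.23695329e-03 2.34931574e-05] F [ 0.9 -0.6  1. ] M [-0.275 -0.351 -0.009] w 47.9711519629381
```

>>> play_rows --commands "0 0 0 0 0 -0.2;0 0 0 0 0 -0.2;0 0 0 0 0 0"

```text
time_s: 20.35
tcp_pos: [0.5785, 0.021, 0.1269]
ee_rot: [[-0.846, 0.534, 0.0], [0.534, 0.846, -0.0], [-0.0, 0.0, -1.0]]
wrist_force: [1.5, -0.4, 0.4]
gripper_width: 0.553
gripper_force: 0.5
```

```bash
python3 s.py
```

```text
20.35 [0.5785 0.021  0.1269] j [  18.1   22.5  -13.8    0.   -53.7 -140.4] phi 57.74650957242998 tilt [ 4.89455103e-04 -7.85567449e-05] F [ 1.5 -0.4  0.4] M [-0.26  -0.303  0.009] w 48.15393643012633
```

>>> play_rows --commands "0 0 0 0 0 -0.2;0 0 0 0 0 -0.2;0 0 0 0 0 0"

```text
time_s: 20.65
tcp_pos: [0.5783, 0.021, 0.1267]
ee_rot: [[-0.812, 0.583, 0.0], [0.583, 0.812, -0.0], [-0.0, 0.0, -1.0]]
wrist_force: [0.4, -0.1, 0.6]
gripper_width: 0.554
gripper_force: 0.5
```

```bash
python3 s.py
```

```text
20.65 [0.5783 0.021  0.1267] j [  18.1   22.5  -13.8    0.   -53.7 -143.8] phi 54.314661088121724 tilt [ 1.85350433e-04 -4.10010832e-05] F [ 0.4 -0.1  0.6] M [-0.234 -0.254 -0.01 ] w 48.21819837872002
```

>>> play_rows --commands "0 0 0 0 0 -0.2;0 0 0 0 0 0"

```text
time_s: 20.85
tcp_pos: [0.5782, 0.021, 0.1266]
ee_rot: [[-0.794, 0.607, -0.0], [0.607, 0.794, -0.0], [0.0, -0.0, -1.0]]
wrist_force: [0.2, -0.5, 0.7]
gripper_width: 0.552
gripper_force: 0.5
```

```bash
python3 s.py
```

```text
20.85 [0.5782 0.021  0.1266] j [  18.1   22.5  -13.8    0.   -53.7 -145.5] phi 52.59767614805722 tilt [-9.28386915e-05 -9.14670955e-05] F [ 0.2 -0.5  0.7] M [-0.306 -0.31   0.024] w 47.983303670046176
```

>>> play_rows --commands "0 0 0 0 0 -0.2;0 0 0 0 0 0"

```text
time_s: 21.05
tcp_pos: [0.5782, 0.021, 0.1266]
ee_rot: [[-0.776, 0.631, -0.0], [0.631, 0.776, -0.0], [0.0, -0.0, -1.0]]
wrist_force: [0.7, -2.0, -0.1]
gripper_width: 0.55
gripper_force: 0.5
```

```bash
python3 s.py
```

```text
21.05 [0.5782 0.021  0.1266] j [  18.1   22.5  -13.8   -0.   -53.7 -147.2] phi 50.87628864888436 tilt [-1.40562795e-04 -3.94968195e-05] F [ 0.7 -2.  -0.1] M [-0.291 -0.282 -0.011] w 47.86402832315165
```

>>> play_rows --commands "0 0 0 0 0 -0.2;0 0 0 0 0 0"

```text
time_s: 21.25
tcp_pos: [0.5782, 0.021, 0.1265]
ee_rot: [[-0.757, 0.654, -0.0], [0.654, 0.757, -0.0], [0.0, -0.0, -1.0]]
wrist_force: [0.9, 0.1, 0.4]
gripper_width: 0.549
gripper_force: 0.5
```

```bash
python3 s.py
```

```text
21.25 [0.5782 0.021  0.1265] j [  18.1   22.5  -13.8   -0.   -53.7 -149. ] phi 49.15823171133339 tilt [-2.40627130e-04 -1.41256228e-05] F [0.9 0.1 0.4] M [-0.257 -0.287  0.042] w 47.75538789173123
```

>>> play_rows --commands "0 0 0 0 0 -0.2;0 0 0 0 0 0"

```text
time_s: 21.45
tcp_pos: [0.5783, 0.0208, 0.1266]
ee_rot: [[-0.737, 0.676, 0.0], [0.676, 0.737, -0.0], [-0.0, -0.0, -1.0]]
wrist_force: [1.7, -2.3, -0.9]
gripper_width: 0.552
gripper_force: 1.2
```

```bash
python3 s.py;  python3 w.py scene wrist
```

```text
21.45 [0.5783 0.0208 0.1266] j [  18.1   22.5  -13.8    0.   -53.7 -150.7] phi 47.45231164181397 tilt [ 6.87257836e-05 -4.28804582e-04] F [ 1.7 -2.3 -0.9] M [-0.651 -0.434  0.072] w 47.98333877195302
scene nut 248 [0.59316313 0.01857137 0.14104974] dir 37.25129497159777 z [0.14105802 0.15033969] circ ((0.5891096591949463, 0.012268148362636566), 0.03746049851179123)
scene rod 5 [0.58306079 0.01415879 0.15912732] dir -123.54451703735353 z [0.15836327 0.16080781] circ ((0.5828052759170532, 0.014550875872373581), 0.0021340479142963886)
scene lid 2075 [ 0.59201054 -0.01256729  0.11199754] dir 35.51965337558683 z [0.11204407 0.1141624 ] circ ((0.5817714333534241, 0.014430893585085869), 0.0827866718173027)
wrist nut 5992 [0.56535117 0.02185022 0.1421941 ] dir 31.660244636498113 z [0.14354751 0.15018082] circ ((0.5736184120178223, 0.019763948395848274), 0.03957856446504593)
wrist rod 201 [0.58096141 0.01893662 0.16257415] dir 48.493566399992446 z [0.16264462 0.16332965] circ ((0.580306887626648, 0.019378699362277985), 0.00472244992852211)
wrist lid 60092 [0.55486214 0.04368405 0.11270687] dir 46.542295567774815 z [0.11270111 0.11352537] circ ((0.5716100931167603, 0.02689089998602867), 0.0824851244688034)
```

>>> play_rows --commands "0 0 0 0 0 -0.1;0 0 0 0 0 0"

```text
time_s: 21.75
tcp_pos: [0.5784, 0.0206, 0.1266]
ee_rot: [[-0.726, 0.688, 0.0], [0.688, 0.726, -0.001], [-0.001, -0.0, -1.0]]
wrist_force: [2.1, -3.5, -0.0]
gripper_width: 0.552
gripper_force: 2.2
```

```bash
python3 s.py
```

```text
21.75 [0.5784 0.0206 0.1266] j [  18.1   22.5  -13.8    0.   -53.7 -151.6] phi 46.51128918368253 tilt [ 0.00022204 -0.00057387] F [ 2.1 -3.5 -0. ] M [-1.219 -0.735  0.073] w 48.04051074956265
```

>>> play_rows --commands "0 0 0 0 0 -0.1;0 0 0 0 0 0"

```text
time_s: 21.95
tcp_pos: [0.5786, 0.0204, 0.1266]
ee_rot: [[-0.715, 0.699, 0.0], [0.699, 0.715, -0.001], [-0.001, -0.0, -1.0]]
wrist_force: [3.6, -4.7, -0.2]
gripper_width: 0.548
gripper_force: 3.1
```

```bash
python3 s.py
```

```text
21.95 [0.5786 0.0204 0.1266] j [ 1.810e+01  2.250e+01 -1.380e+01  1.000e-01 -5.370e+01 -1.525e+02] phi 45.643815316389265 tilt [ 0.00044992 -0.00087049] F [ 3.6 -4.7 -0.2] M [-1.524 -0.916  0.185] w 47.70466665269825
```

The resistance is rising steeply: 6 N against 1–2 N in free running. That means the stop. I back off and lift to check.

>>> play_rows --commands "0 0 0 0 0 0.6;0 0 0 0 0 0.6;0 0 0.5 0 0 0;0 0 0.7 0 0 0;0 0 0.7 0 0 0;0 0 0.5 0 0 0;0 0 0 0 0 0.95;0 0 0 0 0 0.95;0 0 0 0 0 0.95;0 0 0 0 0 0.95;0 0 0 0 0 0.95;0 0 0 0 0 0.95;0 0 0 0 0 0.95;0 0 0 0 0 0.95;0 0 0 0 0 0.95;0 0 0 0 0 0.95;0 0 0 0 0 0.95;0 0 0 0 0 0.95;0 0 0 0 0 0.95;0 0 0 0 0 0"

```text
time_s: 23.95
tcp_pos: [0.5775, 0.0217, 0.1981]
ee_rot: [[-0.308, -0.951, -0.002], [-0.951, 0.308, 0.001], [-0.0, 0.002, -1.0]]
wrist_force: [0.6, -0.1, 0.2]
gripper_width: 0.548
gripper_force: 0.0
```

```bash
python3 s.py;  python3 w.py wrist
```

```text
23.95 [0.5775 0.0217 0.1981] j [ 18.2  18.6  -8.4  -0.1 -63.1 -36. ] phi 162.06621176066733 tilt [-0.0017815   0.00095584] F [ 0.6 -0.1  0.2] M [0.039 0.081 0.027] w 47.712839007216544
wrist nut 2885 [0.57388995 0.0170414  0.14185725] dir 15.842694853351887 z [0.14354505 0.14612677] circ ((0.5754594802856445, 0.021085362881422043), 0.04197371378540993)
wrist rod 370 [0.57856352 0.01970169 0.16220162] dir 64.18898069787345 z [0.16257655 0.16348722] circ ((0.5793052911758423, 0.0219915509223938), 0.004789974540472031)
wrist lid 40693 [0.56854783 0.00116111 0.11278854] dir -36.74800097793245 z [0.11278285 0.11365938] circ ((0.5790912508964539, 0.020584436133503914), 0.08377720415592194)
```

View pics/last_wrist.png

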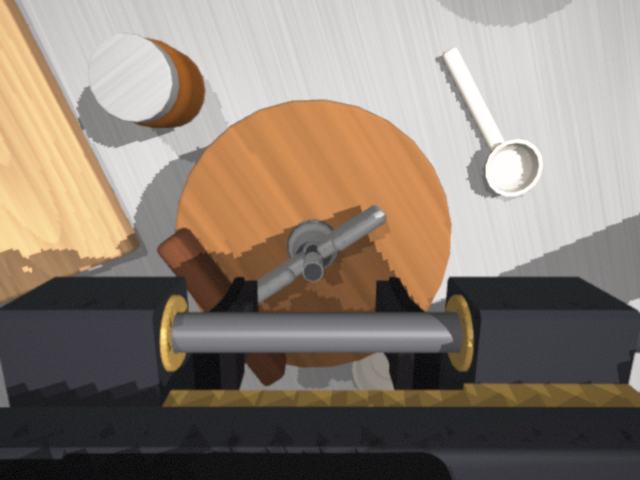

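The wrist view shows the wings from (262,290) to (380,213), square to the batten (175,245)–(275,375), with the wing top at z 0.146, which is the fully-home height. I move clear and check from the fixed cameras.

>>> play_rows --commands "0 0 1 0 0 0;0 0 1 0 0 0;-0.5 -1 0.5 0 0 0;-0.5 -1 0 0 0 0;-0.5 -1 0 0 0 0;-0.5 -1 0 0 0 0;-0.5 -1 0 0 0 0;-0.5 -1 0 0 0 0;-0.5 -1 0 0 0 0;-0.5 -1 0 0 0 0;-0.5 -1 0 0 0 0;-0.5 -1 0 0 0 0;-0.5 -1 0 0 0 0;-0.5 -1 0 0 0 0;-0.5 -1 0 0 0 0;-0.5 -1 0 0 0 0;0 0 0 0 0 0"

```text
time_s: 25.7
tcp_pos: [0.3667, -0.4009, 0.2729]
ee_rot: [[-0.314, -0.949, -0.001], [-0.949, 0.314, 0.001], [-0.001, 0.001, -1.0]]
wrist_force: [0.6, 0.7, -0.5]
gripper_width: 0.551
gripper_force: 0.0
```

```bash
python3 s.py; python3 w.py top scene
python3 - <<'E'
import cv2,numpy as np
from station import cams
o=[]
for n,(u,v) in {"top":(302,175),"scene":(377,268)}.items():
    p=cv2.imread(f"pics/last_{n}.png");o.append(cv2.resize(p[v-48:v+48,u-50:u+50],(400,384),interpolation=cv2.INTER_CUBIC))
cv2.imwrite("pics/crop1.png",np.hstack(o))
E
```

```text
25.7 [ 0.3667 -0.4009  0.2729] j [-30.5  12.2  -6.2  -0.  -71.7  12.1] phi 161.67092571184213 tilt [-0.00101273  0.00099793] F [ 0.6  0.7 -0.5] M [ 0.05   0.039 -0.04 ] w 47.96344742979367
top nut 123 [0.57678931 0.02057608 0.14211417] dir -163.86132465667802 z [0.14225806 0.14693773] circ ((0.5788825750350952, 0.019836319610476494), 0.045249152928590775)
top rod 14 [0.57859941 0.02012461 0.16179091] dir 169.80129721192316 z [0.16170697 0.16548862] circ ((0.5779234766960144, 0.019778352230787277), 0.005049834493547678)
top lid 2596 [0.57154826 0.0184369  0.11230198] dir -71.33165479477847 z [0.11221752 0.11609004] circ ((0.5783838033676147, 0.01964876800775528), 0.0835995003581047)
scene nut 278 [0.58072236 0.01535333 0.13964246] dir 17.104151687160194 z [0.13977682 0.14576958] circ ((0.5788908004760742, 0.019659101963043213), 0.04470568150281906)
scene rod 21 [0.57960317 0.01591072 0.16089618] dir -91.43241979395005 z [0.16136936 0.16216515] circ ((0.57950758934021, 0.016202423721551895), 0.004832161124795675)
scene lid 2992 [0.57754019 0.0070731  0.11171571] dir -65.62693496704384 z [0.11173518 0.11381582] circ ((0.5801170468330383, 0.01616388000547886), 0.0831836685538292)
```

View pics/crop1.png

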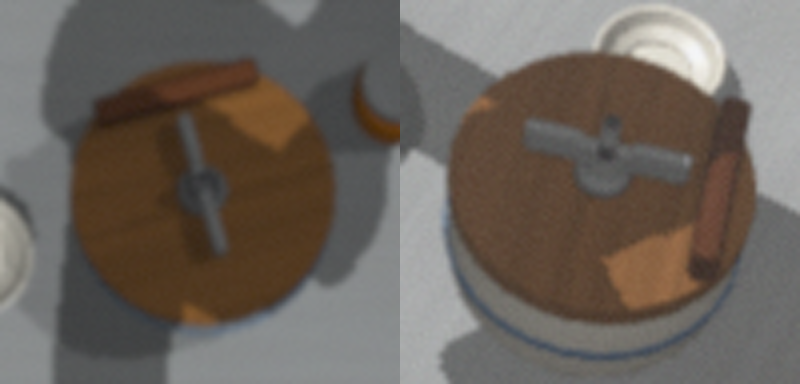

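The top crop shows the wings from (185,115) to (220,255), square to the batten (95,112)–(257,70) within about 1°, with the crock unmoved. The nut is home and the hand is clear, so I hand the job in.

```bash
python3 -c "
from station import r
print(r.finish_job())"
```

```text
the job is handed in; nothing more can be done
None
```

The wing nut is turned home to its stop (about 500° clockwise in three strokes); the crock did not move, the hand is well clear, and I handed the job in at about 26 s on the robot's clock.

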